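# Fetch the doming block from among the jars

## Task

The steel doming block is boxed in on its wooden stand: wooden cheeks on two sides, and the red-capped and the blue-capped jar standing in the way at the others. Move both jars onto the cork mat and let them stand there upright while you fetch the block and set it, dimpled face still up, in the middle of the round black pad; then put each jar back upright in the middle of the spot of its own colour on the stand. Set everything down rather than dropping it, and leave the hammer and the brush pot where they are.

Things in the scene. Friction and masses are not known exactly. Their poses are not given: they have to be found in the camera images.
- red_jar: Closed amber glass jar with red cap, loose, 150 to 310 g, 80 mm tall: straight body 48 mm in diameter up to 58 mm, cap 36 mm in diameter from 66 mm up. Origin: centre of underside, z up. Starts upright on the red spot. The jars stand in line along the stand's x, one before and one behind the block, each about 12 mm from it; both y sides of a jar are free, so grip it there.
- blue_jar: Closed white ceramic jar with blue cap, loose, 150 to 310 g, 80 mm tall: straight body 48 mm in diameter up to 58 mm, cap 36 mm in diameter from 66 mm up. Origin: centre of underside, z up. Starts upright on the blue spot. The jars stand in line along the stand's x, one before and one behind the block, each about 12 mm from it; both y sides of a jar are free, so grip it there.
- doming_block: Polished steel cube of 44 mm, round dimples in its top, 480 to 720 g, loose. Origin: centre of its underside, z up; x, y axes square to its sides. Starts on the middle of the stand's board, turned like it within 0.06 rad, a jar about 12 mm from each of its x sides and a fixed wooden cheek about 8 mm from each of its y sides: grip it across x, where there is room once the jars are gone.
- red_spot: Flat round red disc, 62 mm in diameter, 3 mm thick, fixed on the stand's board: home of the red-capped jar. Origin: centre of its underside (top 3 mm above). Either colour may be at either end.
- blue_spot: Flat round blue disc, 62 mm in diameter, 3 mm thick, fixed on the stand's board: home of the blue-capped jar. Origin: centre of its underside (top 3 mm above). Either colour may be at either end.
- stand: Fixed light wooden board 200 (x) x 110 (y) x 10 mm, edged along its long sides by dark strips 5 mm thick, tops 16 mm above the bench. Two dark cheeks in its middle: 52 mm long in x, 8 mm thick, centred at y = +34 and -34 mm, tops 50 mm above the bench. Origin: centre of the board's underside, z up. Spots at x = +58 and -58 mm, y = 0; block near 0, 0.
- pad: Round black rubber pad, 100 mm in diameter, 12 mm thick, fixed on the bench. Origin: centre of its underside (top 12 mm above).
- mat: Cork mat 160 (x) x 240 (y) x 4 mm, fixed on the bench, empty: the side area for the jars. Origin: centre of its underside (top 4 mm above).
- hammer: Small hammer, 220 mm long, lying loose on the bench beyond the work; not to be moved. Origin: on the bench under it; x along the handle towards the head.
- brush_pot: White ceramic pot, 70 mm in diameter, 85 mm tall, tool handles in it up to 151 mm high, loose, beyond the work; not to be moved. Origin: centre of its underside.
There are look-alikes about, which are no part of the job. Several things have the shape of the doming_block; the one meant has the colours described above. What is shaped like the red_jar but yellow is not meant.

How it is judged:
On the way, in this order (a step that is already met when the one before it is completed fails the run):
1. both jars stand upright on the cork mat, the doming block not yet moved (x of red_jar in the frame of mat between -0.08 and 0.08 m and y of red_jar in the frame of mat between -0.12 and 0.12 m and z of each of red_jar, blue_jar in the frame of mat below 0.01 m and angle between each of red_jar, blue_jar's own z axis and vertical below 0.15 rad and x of blue_jar in the frame of mat between -0.08 and 0.08 m and y of blue_jar in the frame of mat between -0.12 and 0.12 m and distance of doming_block from where it was at the start of the episode below 0.03 m), for 0.2 s.
2. the doming block stands released in the middle of the pad while both jars still stand on the mat (horizontal distance between doming_block and pad below 0.015 m and z of doming_block in the frame of pad between 0.006 and 0.018 m and angle between doming_block's own z axis and vertical below 0.1 rad and linear speed of doming_block below 0.02 m/s and contact force between doming_block and the fingers below 0.1 N and x of red_jar in the frame of mat between -0.08 and 0.08 m and y of red_jar in the frame of mat between -0.12 and 0.12 m and z of each of red_jar, blue_jar in the frame of mat below 0.01 m and angle between each of red_jar, blue_jar's own z axis and vertical below 0.15 rad and x of blue_jar in the frame of mat between -0.08 and 0.08 m and y of blue_jar in the frame of mat between -0.12 and 0.12 m), for 0.2 s.
At the end, for the whole second after the job is handed in: The doming block stands dimples up on the round pad, within 15 mm of its centre; the red-capped jar stands upright on the red spot and the blue-capped jar on the blue spot, each within 12 mm of the spot's centre; all released and at rest (horizontal distance between doming_block and pad below 0.015 m and z of doming_block in the frame of pad between 0.006 and 0.018 m and angle between each of doming_block, red_jar, blue_jar's own z axis and vertical below 0.1 rad and linear speed of each of doming_block, red_jar, blue_jar below 0.02 m/s and contact force between each of doming_block, red_jar, blue_jar and the fingers below 0.1 N and horizontal distance between red_jar and red_spot below 0.012 m and z of red_jar in the frame of red_spot below 0.008 m and horizontal distance between blue_jar and blue_spot below 0.012 m and z of blue_jar in the frame of blue_spot below 0.008 m); the robot touches nothing.
It fails at once if the hammer or the brush pot is moved by more than 20 mm or the pot tipped (distance of any of hammer, brush_pot from where it was at the start of the episode above 0.02 m or angle between brush_pot's own z axis and vertical above 0.3 rad).
It fails at once if a jar is knocked over (angle between any of red_jar, blue_jar's own z axis and vertical above 0.8 rad).
It fails at once if a jar or the block is dropped (falls free, touching nothing, more than 35 mm above the bench) ((height (world z) of red_jar above 0.035 m and contact force between red_jar and anything else below 0.01 N) or (height (world z) of blue_jar above 0.035 m and contact force between blue_jar and anything else below 0.01 N) or (height (world z) of doming_block above 0.035 m and contact force between doming_block and anything else below 0.01 N)).
It also fails if it takes over 141 s, if anything falls off the work surface, if the arm or the gripper's body presses on something with over 40 N, if the wrist force passes 120 N, or if a joint passes its speed limit or range.

## Robot

A 6-joint arm with a two-finger parallel gripper is mounted at the origin on the work surface. World frame = base frame: x ahead of the robot, y to its left, z up, the work surface at z = 0. Lengths are in m, angles in rad, forces in N, time in s.
With the tool pointing down it reaches from about 0.275 to 0.725 m from the base axis. Payload 5.6 kg.
Tool frame: the origin (TCP) lies at the very end of the fingers, on their centre line; the grasp point (between the pads) lies 19 mm behind it (robot.grip_point_offset is the distance from the TCP to the grasp point, in m); z points along the fingers, y is the line along which they close (so a half turn about z gives the same grasp; the last joint's range is limited). The gripper opens to 85 mm and grips with 20 to 120 N. Pads are 22 mm wide; open, the fingers measure 114 mm over their backs; the gripper's body (76 mm by 85 mm) begins 54 mm behind the grasp point. The pads swing forward as they close: fully open they stand 13 mm farther back than shut.
Start: joints at [0.285, 0.255, 0.108, 0, -1.424, -0.285], TCP at [0.55, 0, 0.231] pointing down, gripper open.
Joint ranges: [-2.95, 2.95], [-1.21, 1.97], [-1.09, 1.5], [-2.87, 1.71], [-2.94, -0.07], [-3.05, 3.05]. Speed limits (rad/s): [2.57, 2.57, 3.14, 3.14, 3.14, 3.14].

## Interface

Orientations are given as a rotation vector (axis times angle).
In Python, from workcell import robot gives the robot as it stands. The module is installed in compiled form; this text tells all that it offers.
- The arm moves only by the tool servo_tool, never from a script. Its argument "moves" is a list of rows, each a list of 7 numbers: the turn, a rotation vector about the tool's x, y, z in degrees, then the shift along the tool's x, y, z in mm, then the closure in counts, from 0 (fully open) to 255 (shut). A call has 1 to 10 rows; each row shifts and turns the commanded pose from where the row before left it, along the tool's axes as they then stand; what a row does not reach is not made up. A row lasts 1/10 s, in which the tool goes at most 50 mm and 8.59 degrees, less where a joint would pass 70% of its speed; a pose out of reach is approached as far as the arm can. A call with a gripper value outside its range is refused whole. The fingers move at their own pace and stop on an object; the grip force is fixed at half the most. Time passes only in rows, so rows that do not move let the fingers close. It gives the time, the measured TCP pose, the force, the opening and the grip force at its end, in the units of the state.
- robot.sense(): the state, without advancing time (a new reading comes with each control period).
- robot.capture(name): name is "scene" or "side" or "wrist"; returns a dict with "frame" (400x640x3 uint8, red, green, blue), "depth" (400x640 float32, m along the optical axis (not along the pixel's ray), 0 where there is no reading), "fx", "fy", "cx", "cy" (pixels), "rvec" (rotation vector, rad) and "tvec" (3), from world to camera coordinates, as OpenCV has them. Camera axes: x right, y down, z forward; pixel columns grow to the right and rows downward; lengths in m; the calibration is good to about 2 mm. The wrist camera is an equidistant fisheye: a pixel r from the principal point sees the ray r / f radians off the axis. A picture is of the moment at which its call begins.
- robot.sign_off(): hands the job in; it is judged then, once.
The state is a dict: "time_s": time; "qpos": joint angles; "qvel": joint speeds; "tau": joint torques, N m; "position": TCP position; "tcp_rot": TCP orientation; "ft_force": force on the tool from outside, world axes, zero at the start; "wrist_torque": the same for the moment, N m; "opening": opening from 0.0 (shut) to 1.0 (fully open); "finger_force": force on a finger pad.
Only numpy, scipy, OpenCV 4.12 (cv2) and the standard library are available. Lean on these libraries where they do the work, as an engineer would, in place of code of your own. Each camera call takes 0.05 s, during which the arm holds its last target. There are 200 camera calls.

## Working session

There is one attempt and no reset: what is moved stays moved. The work goes in short steps, Python scripts to look and compute and a tool call to move; the robot and the scene stay as the last step left them, time stands still between calls to the robot, and variables do not carry over. Pictures are saved under pics/ and viewed, at most 14 in all, crops included, and the job is handed in when it is done.

Besides the shell and the picture viewer there is one more tool, called after "Request:" as name([rows], argument=value, ...), one row to a line, values as JSON. servo_tool: Moves the arm, as the interface text tells. Its arguments: {"type":"object","properties":{"moves":{"type":"array","items":{"type":"array","items":{"type":"number"}}}},"required":["moves"]}

```bash
mkdir -p pics; cat > h.py <<'E'
import numpy as np, cv2
from workcell import robot
def cap(n):
    c=robot.capture(n); return c
def save(c,f): cv2.imwrite('pics/'+f,c['frame'][:,:,::-1])
def world(c):
    h,w=c['depth'].shape; v,u=np.mgrid[:h,:w]; z=c['depth']
    p=np.stack([(u-c['cx'])/c['fx']*z,(v-c['cy'])/c['fy']*z,z],-1)
    R=cv2.Rodrigues(np.array(c['rvec'],float))[0]
    P=(p-np.array(c['tvec']).ravel())@R
    P[z<=0]=np.nan
    return P
E
python3 - <<'E'
from h import *
for n in('scene','side'):
    c=cap(n); save(c,n+'0.png'); np.savez('/tmp/'+n,**c)
s=robot.sense(); print(s['time_s'],s['position'],s['tcp_rot'],s['opening'])
E
```

```text
0.1 [5.49572439e-01 5.97757899e-05 2.30477098e-01] [ 2.22047863e+00 -2.22057748e+00 -1.81095034e-03] 1.0023957422020986
```

View pics/scene0.png

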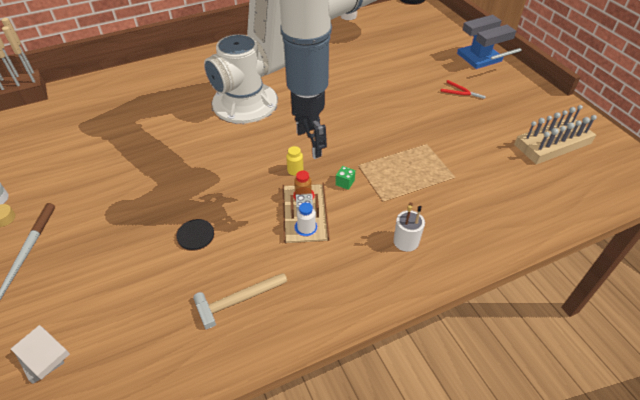

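View pics/side0.png

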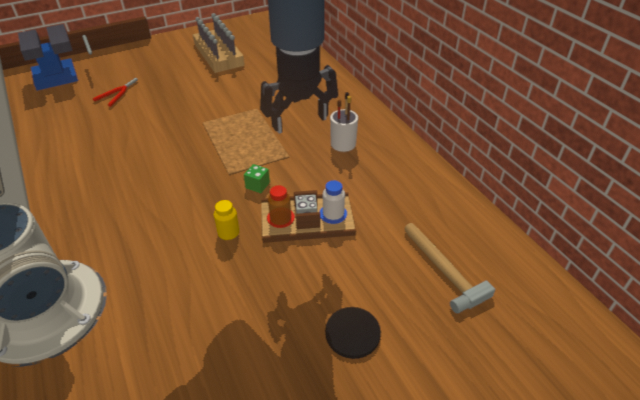

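The scene view shows the steel block at (304,201), between the red jar (303,185) and the blue jar (306,218). The look-alikes are the yellow jar (295,160) and the green cube (345,178). The mat is at (407,172), the pad at (195,234), the pot at (408,230) and the hammer at (240,298). The side view agrees: block (306,204), red (279,206), blue (333,202), pad (353,333), mat (246,140). Next I'll measure these and enlarge the stand.

```bash
python3 - <<'E'
from h import *
for n,roi in (('scene',(270,330,150,250)),('side',(205,360,155,250))):
    c=dict(np.load(f'/tmp/{n}.npz')); P=world(c); f=c['frame']; hsv=cv2.cvtColor(f,cv2.COLOR_RGB2HSV).astype(int); H,S,V=hsv[...,0],hsv[...,1],hsv[...,2]
    Z=P[...,2]
    def rep(nm,m):
        q=P[m]; 
        if len(q)<5: print(n,nm,'few');return
        r=cv2.minAreaRect((q[:,:2]*1000).astype(np.float32))
        print(n,nm,len(q),'rect c',np.round(r[0],1),'size',np.round(r[1],1),'ang',round(r[2],1),'zmed',np.nanmedian(q[:,2]).round(4),'zmax',np.nanmax(q[:,2]).round(4))
    red=((H<6)|(H>174))&(S>170)&(V>90); blue=(H>105)&(H<125)&(S>150); yel=(H>24)&(H<34)&(S>180)
    box=np.zeros_like(red); box[roi[2]:roi[3],roi[0]:roi[1]]=1
    rep('redcap top',red&box&(Z>.083)&(Z<.11)); rep('bluecap top',blue&box&(Z>.083)&(Z<.11))
    rep('redspot',red&box&(Z<.025)); rep('bluespot',blue&box&(Z<.025)); rep('yellow',yel&(Z>.06)&box)
    g=(H>50)&(H<80)&(S>150)&(Z>.03)&(Z<.06);rep('green',g)
    rb=np.nanmedian(P[red&box&(Z>.083)&(Z<.11)],0); bb=np.nanmedian(P[blue&box&(Z>.083)&(Z<.11)],0); print(rb,bb)
    mid=(rb+bb)/2; d=np.hypot(P[...,0]-mid[0],P[...,1]-mid[1])
    rep('block',(d<.045)&(Z>.046)&(Z<.062)&(S<70))
    rep('cheeks',(d<.06)&(Z>.046)&(Z<.0525)&(S>90)&~red&~blue)
    pt={'scene':((195,234),(407,172),(408,240)),'side':((353,333),(246,140),(344,140))}[n]
    print([P[v,u].round(3) for u,v in pt])
    rep('pad',(V<60)&(Z>.008)&(Z<.016)&(np.hypot(P[...,0]-P[pt[0][1],pt[0][0],0],P[...,1]-P[pt[0][1],pt[0][0],1])<.07))
    pm=P[pt[1][1],pt[1][0]]
    cork=(abs(P[...,0]-pm[0])<.2)&(abs(P[...,1]-pm[1])<.2)&(Z>.0022)&(Z<.008)
    k=cv2.morphologyEx(cork.astype(np.uint8),cv2.MORPH_OPEN,np.ones((5,5)));nl,lab=cv2.connectedComponents(k);l=lab[pt[1][1],pt[1][0]];rep('mat',(lab==l)&(l>0))
    rep('pot',(np.hypot(P[...,0]-P[pt[2][1],pt[2][0],0],P[...,1]-P[pt[2][1],pt[2][0],1])<.09)&(Z>.02)&(Z<.088)&(S<60))
    cr=f[roi[2]:roi[3],roi[0]:roi[1]]
    cv2.imwrite(f'pics/crop_{n}.png',cv2.resize(cr,None,fx=5,fy=5,interpolation=cv2.INTER_CUBIC)[:,:,::-1])
E
```

```text
scene redcap top 117 rect c [495.6   2.5] size [34.5 35. ] ang 3.8 zmed 0.092 zmax 0.0975
scene bluecap top 117 rect c [605.  -37.9] size [30.6 35.9] ang 65.6 zmed 0.0924 zmax 0.0981
scene redspot 21 rect c [461.9  35. ] size [ 57.7 126.6] ang 47.8 zmed 0.012 zmax 0.0168
scene bluespot 45 rect c [611.2 -43.4] size [57.3 35.3] ang 55.4 zmed 0.013 zmax 0.0171
scene yellow few
scene green 105 rect c [496.6 135.3] size [40.4 41.6] ang 37.2 zmed 0.0417 zmax 0.0495
[0.49849484 0.00146351 0.09201745] [ 0.60773396 -0.03803176  0.09244178]
scene block 156 rect c [547.5 -17.6] size [43.  45.1] ang 69.3 zmed 0.0537 zmax 0.0602
scene cheeks 117 rect c [538. -13.] size [75.5 76.8] ang 67.8 zmed 0.05 zmax 0.0524
[array([ 0.498, -0.313,  0.01 ]), array([0.539, 0.32 , 0.008]), array([0.782, 0.164, 0.053])]
scene pad 784 rect c [ 497.9 -313.1] size [95.6 94.4] ang 8.5 zmed 0.0117 zmax 0.016
scene mat few
scene pot 774 rect c [752.4 181.6] size [66.8 69.4] ang 59.1 zmed 0.0809 zmax 0.088
side redcap top 182 rect c [492.9   0. ] size [33.3 31.7] ang 86.7 zmed 0.0935 zmax 0.0968
side bluecap top 147 rec
[... 234 characters left out ...]
.0165
side yellow 120 rect c [379.9  24.8] size [30.4 29.1] ang 59.5 zmed 0.0808 zmax 0.0842
side green 70 rect c [489.8 119.1] size [28.9 52.7] ang 80.3 zmed 0.0403 zmax 0.0473
[ 0.49204151 -0.00390376  0.09350109] [ 0.60178433 -0.04175625  0.09375988]
side block 368 rect c [559.3 -21.4] size [59.6 66.4] ang 64.5 zmed 0.0545 zmax 0.0616
side cheeks 193 rect c [535.2 -12.7] size [81.6 81.8] ang 68.3 zmed 0.0499 zmax 0.0525
[array([ 0.493, -0.32 ,  0.014]), array([0.533, 0.315, 0.001]), array([0.736, 0.152, 0.04 ])]
side pad 2076 rect c [ 495. -315.] size [96.5 95. ] ang 62.4 zmed 0.0126 zmax 0.016
side mat few
side pot 730 rect c [751.1 178.4] size [68.  65.9] ang 1.0 zmed 0.0665 zmax 0.0879
```

View pics/crop_side.png

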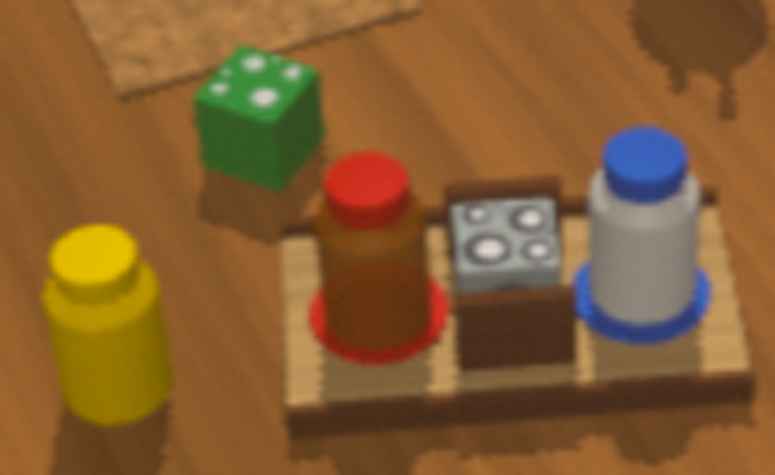

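The crop confirms the target. The steel-grey dimpled cube sits between the dark cheeks, with the red-capped amber jar on the left and the blue-capped white jar on the right. The green cube and yellow jar are decoys. The jar centres are 117 mm apart against 116 expected, so the stand's yaw is about -20°. Next, the mat's corners.

```bash
python3 - <<'E'
from h import *
for n,seed in (('scene',(407,172)),('side',(246,140))):
    c=dict(np.load(f'/tmp/{n}.npz')); f=c['frame']; lab=cv2.cvtColor(f,cv2.COLOR_RGB2LAB).astype(float)
    g=cv2.GaussianBlur(f,(5,5),0); hsv=cv2.cvtColor(g,cv2.COLOR_RGB2HSV).astype(int)
    u,v=seed; m0=np.median(hsv[v-8:v+8,u-8:u+8].reshape(-1,3),0); w0=np.median(hsv[v+70 if n=='side' else v-50,u-60:u-50],0);print(m0,w0)
    k=((abs(hsv[...,1]-m0[1])<abs(m0[1]-w0[1])/2+5)&(abs(hsv[...,2]-m0[2])<35)).astype(np.uint8)
    k=cv2.morphologyEx(cv2.morphologyEx(k,cv2.MORPH_CLOSE,np.ones((3,3))),cv2.MORPH_OPEN,np.ones((5,5)))
    nl,l=cv2.connectedComponents(k); vs,us=np.nonzero(l==l[v,u])
    R=cv2.Rodrigues(c['rvec'].astype(float))[0]; t=c['tvec'].ravel(); C=-R.T@t
    d=np.stack([(us-c['cx'])/c['fx'],(vs-c['cy'])/c['fy'],np.ones(len(us))],-1)@R
    q=C+d*((.004-C[2])/d[:,2])[:,None]
    r=cv2.minAreaRect((q[:,:2]*1000).astype(np.float32)); print(n,r,q[:,:2].mean(0))
E
```

```text
[ 16. 109. 204.] [ 15. 135. 183.]
scene ((529.422119140625, 322.19635009765625), (243.7462921142578, 166.98062133789062), 87.95828247070312) [0.53200671 0.31993766]
[ 15. 154. 168.] [ 15.  180.  149.5]
side ((531.7923583984375, 319.18450927734375), (252.9192657470703, 170.3412628173828), 88.04290771484375) [0.52807067 0.31522015]
```

Request:
servo_tool([
  [0,0,-7.8,0,0,0,0],
  [0,0,-7.8,0,0,0,0],
  [0,0,-7.8,0,0,0,0],
  [0,0,-7.8,0,0,0,0],
  [0,0,-7.8,0,0,0,0],
  [0,0,-7.8,0,0,0,0],
  [0,0,-7.8,0,0,0,0],
  [0,0,-7.8,0,0,0,0],
  [0,0,-7.8,0,0,0,0],
  [0,0,0,-26,9,0,0],
])

```text
time_s: 1.1
position: [0.5233, 0.0004, 0.2295]
tcp_rot: [3.095, -0.535, -0.004]
ft_force: [-0.0, 0.4, 0.2]
opening: 0.994
finger_force: 0.0
```

Request:
servo_tool([
  [0,0,0,-26,9,0,0],
  [0,0,0,0,0,30,0],
  [0,0,0,0,0,30,0],
  [0,0,0,0,0,0,0],
])

```text
time_s: 1.5
position: [0.4918, 0.0004, 0.1674]
tcp_rot: [3.092, -0.541, -0.013]
ft_force: [-0.5, -0.0, -0.6]
opening: 1.001
finger_force: 0.0
```

```bash
python3 - <<'E'
from h import *
c=cap('wrist'); save(c,'w1.png'); print(robot.sense()['position'])
E
```

```text
[4.93625140e-01 3.18290985e-04 1.69977221e-01]
```

View pics/w1.png

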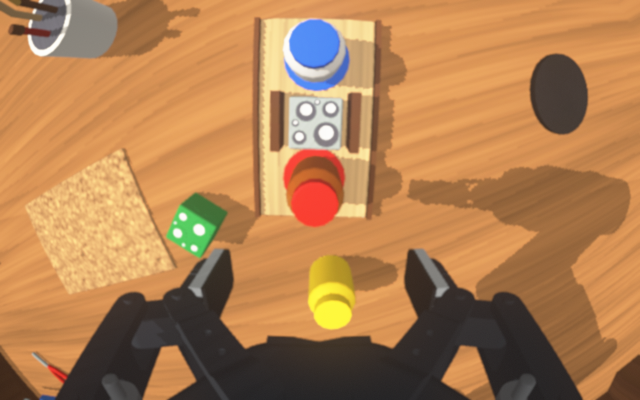

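The wrist view shows the stand square to the tool, the red cap at (315,202) and the fingers' midline at about 320. The jar is centred to within 2–3 mm, so I'll descend and grip.

Request:
servo_tool([
  [0,0,0,1,-1,40,0],
  [0,0,0,0,0,40,0],
  [0,0,0,0,0,30,0],
  [0,0,0,0,0,20,0],
  [0,0,0,0,0,11,0],
  [0,0,0,0,0,0,0],
  [0,0,0,0,0,0,60],
  [0,0,0,0,0,0,120],
  [0,0,0,0,0,0,255],
  [0,0,0,0,0,0,255],
])

```text
time_s: 2.55
position: [0.4975, 0.0014, 0.032]
tcp_rot: [-3.094, 0.539, -0.005]
ft_force: [-0.9, 0.0, 5.7]
opening: 0.545
finger_force: 61.6
```

Request:
servo_tool([
  [0,0,0,0,0,0,255],
  [0,0,0,0,0,0,255],
  [0,0,0,0,0,0,255],
  [0,0,0,0,0,0,255],
])

```text
time_s: 2.95
position: [0.4975, 0.0014, 0.032]
tcp_rot: [-3.094, 0.539, -0.005]
ft_force: [-1.2, -1.1, 5.5]
opening: 0.549
finger_force: 61.6
```

Request:
servo_tool([
  [0,0,0,0,0,-10,255],
  [0,0,0,0,0,-25,255],
  [0,0,0,0,0,-30,255],
  [0,0,0,0,-10,-25,255],
  [0,0,0,-9,-30,0,255],
  [0,0,0,-10,-40,0,255],
  [0,0,0,-10,-40,0,255],
  [0,0,0,-10,-40,0,255],
  [0,0,0,-10,-40,0,255],
  [0,0,0,-10,-40,0,255],
])

```text
time_s: 3.95
position: [0.5217, 0.2487, 0.121]
tcp_rot: [-3.095, 0.54, -0.0]
ft_force: [1.7, 0.9, -0.8]
opening: 0.549
finger_force: 61.9
```

Request:
servo_tool([
  [0,0,0,-10,-40,0,255],
  [0,0,0,-10,-40,0,255],
  [0,0,0,-10,-30,0,255],
  [0,0,0,-10,-17,0,255],
  [0,0,0,0,0,0,255],
  [0,0,0,0,0,0,255],
])

```text
time_s: 4.55
position: [0.527, 0.3798, 0.1204]
tcp_rot: [3.094, -0.539, -0.001]
ft_force: [0.4, -0.8, -2.1]
opening: 0.545
finger_force: 61.9
```

Request:
servo_tool([
  [0,0,0,0,0,20,255],
  [0,0,0,0,0,35,255],
  [0,0,0,0,0,25,255],
  [0,0,0,0,0,9,255],
  [0,0,0,0,0,5,255],
  [0,0,0,0,0,2,255],
  [0,0,0,0,0,0,255],
  [0,0,0,0,0,0,255],
])

```text
time_s: 5.35
position: [0.528, 0.3807, 0.0256]
tcp_rot: [-3.093, 0.54, -0.002]
ft_force: [-0.7, -0.3, -1.6]
opening: 0.545
finger_force: 61.9
```

Request:
servo_tool([
  [0,0,0,0,0,1,255],
  [0,0,0,0,0,1,255],
  [0,0,0,0,0,0.5,255],
  [0,0,0,0,0,0,255],
  [0,0,0,0,0,0,255],
])

```text
time_s: 5.85
position: [0.5277, 0.3805, 0.023]
tcp_rot: [-3.094, 0.539, -0.002]
ft_force: [-3.1, -1.4, 5.3]
opening: 0.546
finger_force: 62.6
```

Request:
servo_tool([
  [0,0,0,0,0,0,150],
  [0,0,0,0,0,0,60],
  [0,0,0,0,0,0,0],
  [0,0,0,0,0,0,0],
  [0,0,0,0,0,-10,0],
  [0,0,0,0,0,-30,0],
  [0,0,0,0,0,-40,0],
  [0,0,0,0,0,-40,0],
  [0,0,0,16,28,0,0],
  [0,0,0,20,34,0,0],
])

```text
time_s: 6.85
position: [0.5409, 0.3106, 0.1441]
tcp_rot: [-3.092, 0.536, -0.004]
ft_force: [-0.1, -0.1, -1.0]
opening: 0.996
finger_force: 0.0
```

Request:
servo_tool([
  [0,0,0,20,34,0,0],
  [0,0,0,20,34,0,0],
  [0,0,0,20,34,0,0],
  [0,0,0,20,34,0,0],
  [0,0,0,20,34,0,0],
  [0,0,0,20,34,0,0],
  [0,0,0,20,34,0,0],
  [0,0,0,20,34,0,0],
  [0,0,0,20,34,0,0],
  [0,0,0,0,0,0,0],
])

```text
time_s: 7.85
position: [0.6064, -0.0436, 0.1424]
tcp_rot: [3.093, -0.547, 0.001]
ft_force: [-0.7, 0.5, -1.5]
opening: 1.0
finger_force: 0.0
```

```bash
python3 - <<'E'
from h import *
print(robot.sense()['position']); c=cap('wrist'); save(c,'w2.png')
E
```

```text
[ 0.60638446 -0.04361684  0.14242175]
```

View pics/w2.png

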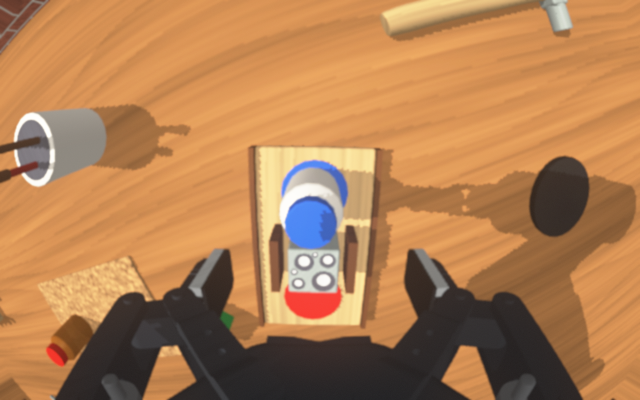

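The red jar stands on the mat (70,340). The blue cap is at (310,222), about 4 mm left of the finger midline, so I'll shift by that and grip.

Request:
servo_tool([
  [0,0,0,-3,-4,30,0],
  [0,0,0,0,0,35,0],
  [0,0,0,0,0,25,0],
  [0,0,0,0,0,15,0],
  [0,0,0,0,0,6,0],
  [0,0,0,0,0,0,0],
  [0,0,0,0,0,0,60],
  [0,0,0,0,0,0,120],
  [0,0,0,0,0,0,255],
  [0,0,0,0,0,0,255],
])

```text
time_s: 8.9
position: [0.6055, -0.0348, 0.0324]
tcp_rot: [-3.095, 0.54, -0.004]
ft_force: [-0.8, -1.0, 5.8]
opening: 0.543
finger_force: 62.4
```

Request:
servo_tool([
  [0,0,0,0,0,0,255],
  [0,0,0,0,0,0,255],
  [0,0,0,0,0,0,255],
])

```text
time_s: 9.2
position: [0.6055, -0.0347, 0.0324]
tcp_rot: [-3.095, 0.54, -0.004]
ft_force: [-0.8, -1.1, 5.4]
opening: 0.547
finger_force: 62.4
```

Request:
servo_tool([
  [0,0,0,0,0,-10,255],
  [0,0,0,0,0,-25,255],
  [0,0,0,0,0,-30,255],
  [0,0,0,0,0,-25,255],
  [0,0,0,-10,-15,0,255],
  [0,0,0,-22,-32.5,0,255],
  [0,0,0,-22,-32.5,0,255],
  [0,0,0,-22,-32.5,0,255],
  [0,0,0,-22,-32.5,0,255],
  [0,0,0,-22,-32.5,0,255],
])

```text
time_s: 10.2
position: [0.5507, 0.1746, 0.1209]
tcp_rot: [-3.095, 0.541, 0.001]
ft_force: [0.2, 0.6, -2.2]
opening: 0.546
finger_force: 62.1
```

Request:
servo_tool([
  [0,0,0,-22,-32.5,0,255],
  [0,0,0,-22,-32.5,0,255],
  [0,0,0,-10,-15,0,255],
  [0,0,0,0,0,0,255],
  [0,0,0,0,0,0,255],
])

```text
time_s: 10.7
position: [0.5277, 0.2666, 0.1207]
tcp_rot: [3.094, -0.539, -0.001]
ft_force: [0.8, -0.1, -2.7]
opening: 0.544
finger_force: 62.2
```

Request:
servo_tool([
  [0,0,0,0,0,20,255],
  [0,0,0,0,0,35,255],
  [0,0,0,0,0,25,255],
  [0,0,0,0,0,9,255],
  [0,0,0,0,0,5,255],
  [0,0,0,0,0,2,255],
  [0,0,0,0,0,0,255],
  [0,0,0,0,0,0,255],
])

```text
time_s: 11.5
position: [0.5288, 0.2671, 0.026]
tcp_rot: [-3.093, 0.54, -0.002]
ft_force: [-0.6, 0.2, -2.6]
opening: 0.548
finger_force: 62.2
```

Request:
servo_tool([
  [0,0,0,0,0,1,255],
  [0,0,0,0,0,1,255],
  [0,0,0,0,0,0.7,255],
  [0,0,0,0,0,0,255],
  [0,0,0,0,0,0,255],
])

```text
time_s: 12.0
position: [0.5283, 0.267, 0.0234]
tcp_rot: [-3.094, 0.539, -0.002]
ft_force: [-3.7, -0.2, 4.2]
opening: 0.544
finger_force: 63.2
```

Request:
servo_tool([
  [0,0,0,0,0,0,150],
  [0,0,0,0,0,0,60],
  [0,0,0,0,0,0,0],
  [0,0,0,0,0,0,0],
  [0,0,0,0,0,-10,0],
  [0,0,0,0,0,-30,0],
  [0,0,0,0,0,-40,0],
  [0,0,0,0,0,-40,0],
  [0,0,0,0,0,-30,0],
  [0,0,0,0,0,0,0],
])

```text
time_s: 13.0
position: [0.5306, 0.268, 0.1785]
tcp_rot: [-3.088, 0.538, -0.013]
ft_force: [-0.1, 0.0, 0.9]
opening: 1.001
finger_force: 0.0
```

```bash
python3 - <<'E'
from h import *
s=robot.sense(); print(s['qpos'],s['position'])
c=cap('side'); np.savez('/tmp/side1',**c); c=cap('scene'); np.savez('/tmp/scene1',**c)
cv2.imwrite('pics/s1.png',cv2.resize(c['frame'][110:260,160:480],None,fx=2.5,fy=2.5)[:,:,::-1])
for n in('scene1','side1'):
    c=dict(np.load(f'/tmp/{n}.npz')); P=world(c); Z=P[...,2]; hsv=cv2.cvtColor(c['frame'],cv2.COLOR_RGB2HSV).astype(int); H,S,V=hsv[...,0],hsv[...,1],hsv[...,2]
    red=((H<6)|(H>174))&(S>150)&(V>80); blue=(H>105)&(H<125)&(S>130)
    near=np.hypot(P[...,0]-.549,P[...,1]+.019)<.1; mat=(abs(P[...,0]-.53)<.08)&(abs(P[...,1]-.32)<.12)
    for nm,m in (('redspot',red&near&(Z<.02)),('bluespot',blue&near&(Z<.02)),('redjar',red&mat&(Z>.07)),('bluejar',blue&mat&(Z>.07)),('block',near&(S<70)&(Z>.05)&(Z<.058)&(np.hypot(P[...,0]-.549,P[...,1]+.019)<.04))):
        q=P[m]
        if len(q)<5: print(n,nm,'few'); continue
        r=cv2.minAreaRect((q[:,:2]*1000).astype(np.float32)); print(n,nm,len(q),np.round(r[0]),np.round(r[1]),round(r[2]),np.median(q[:,2]).round(4),np.median(q,0)[:2].round(4))
E
```

```text
[ 0.73171935  0.35463197  0.11221753  0.00220541 -1.31770649  0.49344066] [0.53063031 0.26795786 0.17854022]
scene1 redspot 116 [488.   6.] [60. 45.] 73 0.0129 [0.4828 0.0089]
scene1 bluespot 286 [603. -38.] [57. 55.] 21 0.0128 [ 0.6037 -0.0382]
scene1 redjar 106 [525. 382.] [32. 39.] 53 0.0831 [0.5291 0.3778]
scene1 bluejar 96 [529. 267.] [30. 37.] 37 0.0831 [0.5317 0.264 ]
scene1 block 193 [548. -17.] [43. 47.] 69 0.0539 [ 0.5499 -0.0189]
side1 redspot 413 [494.   2.] [58. 57.] 44 0.0139 [0.4939 0.002 ]
side1 bluespot 391 [602. -39.] [58. 56.] 62 0.0141 [ 0.602  -0.0406]
side1 redjar 104 [523. 378.] [32. 32.] 2 0.0842 [0.5223 0.3741]
side1 bluejar 113 [527. 264.] [33. 30.] 69 0.0845 [0.525  0.2593]
side1 block 303 [548. -18.] [46. 43.] 70 0.0548 [ 0.5473 -0.0213]
```

View pics/s1.png

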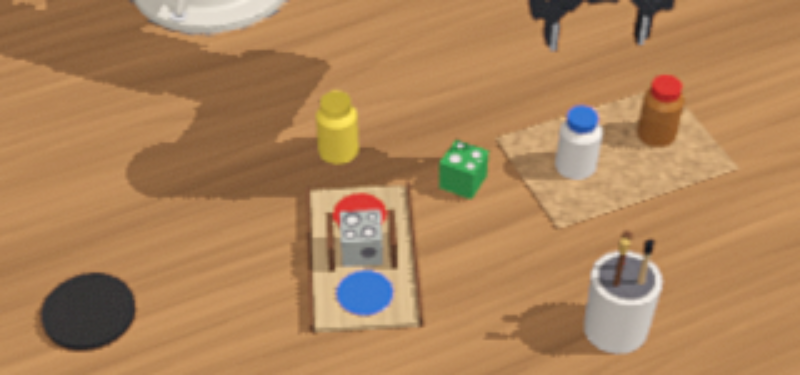

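Both jars stand upright on the mat, the spots are free, and the block is undisturbed at (548,-18). I'll turn the gripper 90° and go for the block.

Request:
servo_tool([
  [0,0,8.2,0,0,0,0],
  [0,0,8.2,0,0,0,0],
  [0,0,8.2,0,0,0,0],
  [0,0,8.2,0,0,0,0],
  [0,0,8.2,0,0,0,0],
  [0,0,8.2,0,0,0,0],
  [0,0,8.2,0,0,0,0],
  [0,0,8.2,0,0,0,0],
  [0,0,8.2,0,0,0,0],
  [0,0,8.2,0,0,0,0],
])

```text
time_s: 14.1
position: [0.5273, 0.2662, 0.1706]
tcp_rot: [1.972, -2.442, -0.0]
ft_force: [-0.3, 0.3, -0.2]
opening: 1.003
finger_force: 0.0
```

Request:
servo_tool([
  [0,0,8.0,0,0,0,0],
  [0,0,0,33,-14,0,0],
  [0,0,0,33,-15,0,0],
  [0,0,0,33,-15,0,0],
  [0,0,0,33,-14,0,0],
  [0,0,0,33,-14,0,0],
  [0,0,0,33,-14,0,0],
  [0,0,0,33,-14,0,0],
  [0,0,0,32,-14,0,0],
  [0,0,0,0,0,0,0],
])

```text
time_s: 15.1
position: [0.5452, -0.0228, 0.1708]
tcp_rot: [1.8, -2.571, -0.001]
ft_force: [0.7, 1.6, -0.8]
opening: 1.001
finger_force: 0.0
```

Request:
servo_tool([
  [0,0,0,0,0,25,0],
  [0,0,0,0,0,25,0],
  [0,0,0,0,0,0,0],
  [0,0,0,0,0,0,0],
])

```text
time_s: 15.5
position: [0.5459, -0.0193, 0.1218]
tcp_rot: [1.806, -2.568, -0.0]
ft_force: [0.3, 0.3, 0.8]
opening: 1.001
finger_force: 0.0
```

```bash
python3 - <<'E'
from h import *
print(robot.sense()['position']); c=cap('wrist'); save(c,'w3.png')
E
```

```text
[ 0.54587053 -0.0193438   0.12184336]
```

View pics/w3.png

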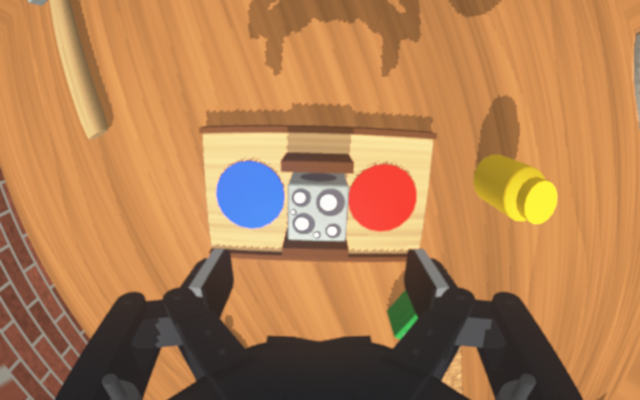

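The block's top is at (318,208), centred between the fingers and square to them, with the spots clear on both sides. Descending to grip.

Request:
servo_tool([
  [0,0,0,-2,-1,30,0],
  [0,0,0,0,0,30,0],
  [0,0,0,0,0,20,0],
  [0,0,0,0,0,12,0],
  [0,0,0,0,0,8,0],
  [0,0,0,0,0,3,0],
  [0,0,0,0,0,0,0],
])

```text
time_s: 16.25
position: [0.5484, -0.0177, 0.0197]
tcp_rot: [-1.806, 2.569, -0.001]
ft_force: [-0.2, 0.8, 1.2]
opening: 1.0
finger_force: 0.0
```

Request:
servo_tool([
  [0,0,0,0,0,0,60],
  [0,0,0,0,0,0,120],
  [0,0,0,0,0,0,255],
  [0,0,0,0,0,0,255],
  [0,0,0,0,0,0,255],
  [0,0,0,0,0,0,255],
  [0,0,0,0,0,0,255],
])

```text
time_s: 16.95
position: [0.548, -0.0177, 0.0199]
tcp_rot: [-1.806, 2.57, -0.001]
ft_force: [-3.0, 0.8, 6.1]
opening: 0.507
finger_force: 63.1
```

Request:
servo_tool([
  [0,0,0,0,0,-10,255],
  [0,0,0,0,0,-20,255],
  [0,0,0,0,0,-25,255],
  [0,0,0,0,0,-20,255],
  [0,0,0,0,0,-5,255],
  [0,0,0,0,0,0,255],
])

```text
time_s: 17.55
position: [0.5475, -0.0177, 0.0989]
tcp_rot: [-1.806, 2.57, 0.001]
ft_force: [0.3, 0.1, -7.7]
opening: 0.508
finger_force: 62.4
```

Request:
servo_tool([
  [0,0,0,20,-3,0,255],
  [0,0,0,32,-6,0,255],
  [0,0,0,32,-6,0,255],
  [0,0,0,32,-6,0,255],
  [0,0,0,32,-6,0,255],
  [0,0,0,32,-6,0,255],
  [0,0,0,32,-6,0,255],
  [0,0,0,32,-6,0,255],
  [0,0,0,32,-6,0,255],
  [0,0,0,20,-2,0,255],
])

```text
time_s: 18.55
position: [0.4956, -0.3157, 0.0965]
tcp_rot: [1.803, -2.57, -0.006]
ft_force: [0.9, 1.1, -6.6]
opening: 0.507
finger_force: 62.2
```

Request:
servo_tool([
  [0,0,0,0,0,0,255],
  [0,0,0,0,0,0,255],
  [0,0,0,0,0,20,255],
  [0,0,0,0,0,25,255],
  [0,0,0,0,0,15,255],
  [0,0,0,0,0,8,255],
  [0,0,0,0,0,3,255],
  [0,0,0,0,0,0,255],
  [0,0,0,0,0,0,255],
])

```text
time_s: 19.45
position: [0.4982, -0.3144, 0.029]
tcp_rot: [-1.807, 2.569, -0.002]
ft_force: [-0.8, -0.0, -6.9]
opening: 0.51
finger_force: 62.1
```

Request:
servo_tool([
  [0,0,0,0,0,3,255],
  [0,0,0,0,0,2,255],
  [0,0,0,0,0,1,255],
  [0,0,0,0,0,0.5,255],
  [0,0,0,0,0,0.5,255],
  [0,0,0,0,0,0,255],
  [0,0,0,0,0,0,255],
])

```text
time_s: 20.15
position: [0.4973, -0.3143, 0.0219]
tcp_rot: [1.807, -2.57, 0.001]
ft_force: [-4.5, 2.8, 4.4]
opening: 0.51
finger_force: 63.2
```

Request:
servo_tool([
  [0,0,0,0,0,0,150],
  [0,0,0,0,0,0,60],
  [0,0,0,0,0,0,0],
  [0,0,0,0,0,0,0],
  [0,0,0,0,0,0,0],
  [0,0,0,0,0,-10,0],
  [0,0,0,0,0,-30,0],
  [0,0,0,0,0,-40,0],
  [0,0,0,0,0,-40,0],
  [0,0,0,0,0,-30,0],
])

```text
time_s: 21.15
position: [0.498, -0.3148, 0.175]
tcp_rot: [-1.806, 2.569, -0.006]
ft_force: [1.0, 0.3, -0.1]
opening: 0.995
finger_force: 0.0
```

```bash
cat > chk.py <<'E'
from h import *
print(robot.sense()['position'],robot.sense()['qpos'])
for n in('scene','side'):
    c=cap(n); P=world(c); Z=P[...,2]; hsv=cv2.cvtColor(c['frame'],cv2.COLOR_RGB2HSV).astype(int); H,S,V=hsv[...,0],hsv[...,1],hsv[...,2]
    if n=='scene': cv2.imwrite('pics/chk.png',cv2.resize(c['frame'][110:260,160:480],None,fx=2.5,fy=2.5)[:,:,::-1])
    red=((H<6)|(H>174))&(S>150)&(V>80); blue=(H>105)&(H<125)&(S>130)
    D=np.hypot(P[...,0]-.4965,P[...,1]+.314); w=(P[...,0]>.45)&(P[...,0]<.7)&(P[...,1]>-.1)&(P[...,1]<.45)
    for nm,m in (('redcap',red&w&(Z>.07)&(Z<.11)),('bluecap',blue&w&(Z>.07)&(Z<.11)),('block',(D<.05)&(Z>.052)&(Z<.062)),('pad',(D<.07)&(V<60)&(Z>.008)&(Z<.016)),('redspot',red&w&(Z<.022)),('bluespot',blue&w&(Z<.022))):
        q=P[m]
        if len(q)<5: print(n,nm,'few'); continue
        r=cv2.minAreaRect((q[:,:2]*1000).astype(np.float32)); print(n,nm,len(q),np.round(r[0]),np.round(r[1]),round(r[2]),np.median(q[:,2]).round(4))
E
python3 chk.py
```

```text
[ 0.49803736 -0.31480826  0.17500934] [-2.97924820e-01  3.50874518e-01  9.81500542e-02  9.93260304e-04
 -1.31413898e+00 -4.76654334e-02]
scene redcap 107 [526. 381.] [32. 36.] 59 0.0829
scene bluecap 95 [531. 265.] [32. 32.] 71 0.0836
scene block 232 [ 499. -314.] [44. 46.] 70 0.0557
scene pad 407 [ 506. -314.] [93. 86.] 85 0.0116
scene redspot 254 [494.   4.] [56. 58.] 23 0.0127
scene bluespot 288 [603. -39.] [56. 58.] 12 0.0131
side redcap 102 [524. 379.] [33. 29.] 73 0.0839
side bluecap 114 [527. 265.] [34. 31.] 88 0.0846
side block 588 [ 498. -315.] [45. 44.] 69 0.0567
side pad 1203 [ 492. -319.] [89. 95.] 59 0.0126
side redspot 417 [494.   2.] [58. 59.] 5 0.014
side bluespot 257 [594. -33.] [59. 37.] 58 0.0141
```

View pics/chk.png

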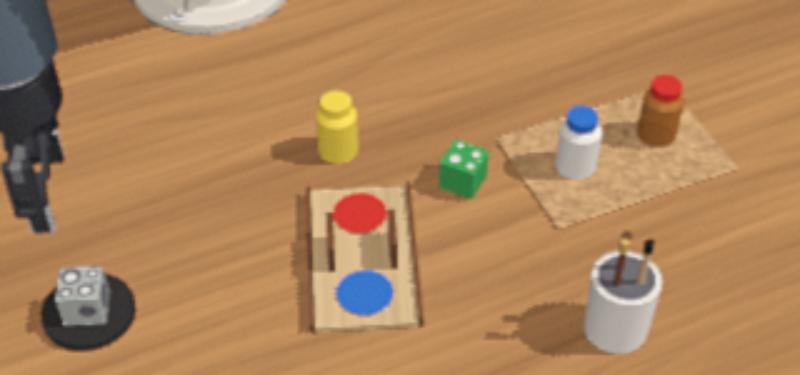

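The block sits on the pad at (498,-314) against a pad centre of (496.5,-314). Both jars are still upright on the mat. Next I'll fetch the blue jar.

Request:
servo_tool([
  [0,0,-8.2,0,0,0,0],
  [0,0,-8.2,0,0,0,0],
  [0,0,-8.2,0,0,0,0],
  [0,0,-8.2,0,0,0,0],
  [0,0,-8.2,0,0,0,0],
  [0,0,-8.2,0,0,0,0],
  [0,0,-8.2,0,0,0,0],
  [0,0,-8.2,0,0,0,0],
  [0,0,-8.2,0,0,0,0],
  [0,0,-8.2,0,0,0,0],
])

```text
time_s: 22.25
position: [0.4973, -0.3142, 0.1712]
tcp_rot: [-3.052, 0.746, 0.0]
ft_force: [1.2, -0.2, -0.2]
opening: 0.998
finger_force: 0.0
```

Request:
servo_tool([
  [0,0,-8.0,0,0,0,0],
  [0,0,0,-12,-39,0,0],
  [0,0,0,-12,-39,0,0],
  [0,0,0,-12,-39,0,0],
  [0,0,0,-12,-39,0,0],
  [0,0,0,-12,-39,0,0],
  [0,0,0,-12,-39,0,0],
  [0,0,0,-12,-39,0,0],
  [0,0,0,-12,-39,0,0],
  [0,0,0,-12,-39,0,0],
])

```text
time_s: 23.25
position: [0.5144, 0.0542, 0.1714]
tcp_rot: [-3.095, 0.54, -0.001]
ft_force: [1.5, -0.2, -0.5]
opening: 0.999
finger_force: 0.0
```

Request:
servo_tool([
  [0,0,0,-12,-39,0,0],
  [0,0,0,-12,-39,0,0],
  [0,0,0,-12,-39,0,0],
  [0,0,0,-12,-39,0,0],
  [0,0,0,-12,-39,0,0],
  [0,0,0,-3,-11,0,0],
  [0,0,0,0,0,20,0],
  [0,0,0,0,0,20,0],
  [0,0,0,0,0,0,0],
  [0,0,0,0,0,0,0],
])

```text
time_s: 24.25
position: [0.5254, 0.2672, 0.1316]
tcp_rot: [3.094, -0.54, 0.0]
ft_force: [-0.0, 0.6, 1.2]
opening: 0.999
finger_force: 0.0
```

Request:
servo_tool([
  [0,0,0,2,-1,30,0],
  [0,0,0,0,0,30,0],
  [0,0,0,0,0,25,0],
  [0,0,0,0,0,15,0],
  [0,0,0,0,0,7,0],
  [0,0,0,0,0,0,0],
  [0,0,0,0,0,0,0],
])

```text
time_s: 24.95
position: [0.5285, 0.2685, 0.0256]
tcp_rot: [-3.093, 0.54, -0.003]
ft_force: [-0.0, 0.1, 1.0]
opening: 1.001
finger_force: 0.0
```

Request:
servo_tool([
  [0,0,0,0,0,0,60],
  [0,0,0,0,0,0,120],
  [0,0,0,0,0,0,255],
  [0,0,0,0,0,0,255],
  [0,0,0,0,0,0,255],
  [0,0,0,0,0,0,255],
  [0,0,0,0,0,0,255],
])

```text
time_s: 25.65
position: [0.528, 0.2682, 0.0251]
tcp_rot: [-3.094, 0.539, -0.002]
ft_force: [-1.1, -1.4, 5.2]
opening: 0.55
finger_force: 62.5
```

Request:
servo_tool([
  [0,0,0,0,0,-10,255],
  [0,0,0,0,0,-25,255],
  [0,0,0,0,0,-30,255],
  [0,0,0,0,0,-25,255],
  [0,0,0,10,15,0,255],
  [0,0,0,22,33,0,255],
  [0,0,0,22,33,0,255],
  [0,0,0,22,33,0,255],
  [0,0,0,22,33,0,255],
  [0,0,0,22,33,0,255],
])

```text
time_s: 26.65
position: [0.5785, 0.0558, 0.1129]
tcp_rot: [3.094, -0.541, -0.004]
ft_force: [1.0, 0.8, -1.8]
opening: 0.545
finger_force: 62.1
```

Request:
servo_tool([
  [0,0,0,22,33,0,255],
  [0,0,0,22,33,0,255],
  [0,0,0,11,15,0,255],
  [0,0,0,0,0,0,255],
  [0,0,0,0,0,0,255],
  [0,0,0,0,0,20,255],
  [0,0,0,0,0,30,255],
  [0,0,0,0,0,15,255],
  [0,0,0,0,0,0,255],
  [0,0,0,0,0,0,255],
])

```text
time_s: 27.65
position: [0.6037, -0.0362, 0.0494]
tcp_rot: [3.095, -0.538, -0.0]
ft_force: [0.1, 0.3, -1.9]
opening: 0.544
finger_force: 62.2
```

Down 15 mm remains to contact at about 0.034.

Request:
servo_tool([
  [0,0,0,0,0,6,255],
  [0,0,0,0,0,4,255],
  [0,0,0,0,0,2,255],
  [0,0,0,0,0,1,255],
  [0,0,0,0,0,1,255],
  [0,0,0,0,0,0.5,255],
  [0,0,0,0,0,0,255],
  [0,0,0,0,0,0,255],
])

```text
time_s: 28.45
position: [0.6037, -0.0369, 0.0347]
tcp_rot: [-3.095, 0.54, -0.0]
ft_force: [0.9, -0.5, -2.3]
opening: 0.544
finger_force: 62.3
```

Request:
servo_tool([
  [0,0,0,0,0,0.5,255],
  [0,0,0,0,0,0.5,255],
  [0,0,0,0,0,0.5,255],
  [0,0,0,0,0,0,255],
  [0,0,0,0,0,0,255],
])

```text
time_s: 28.95
position: [0.6038, -0.0369, 0.0341]
tcp_rot: [3.095, -0.54, 0.001]
ft_force: [-3.2, 0.5, 5.4]
opening: 0.545
finger_force: 63.1
```

Request:
servo_tool([
  [0,0,0,0,0,0,150],
  [0,0,0,0,0,0,60],
  [0,0,0,0,0,0,0],
  [0,0,0,0,0,0,0],
  [0,0,0,0,0,0,0],
  [0,0,0,0,0,-10,0],
  [0,0,0,0,0,-30,0],
  [0,0,0,0,0,-40,0],
  [0,0,0,0,0,-40,0],
  [0,0,0,-14,-26,0,0],
])

```text
time_s: 29.95
position: [0.6032, -0.0097, 0.1608]
tcp_rot: [-3.092, 0.544, -0.02]
ft_force: [1.8, 0.4, -0.1]
opening: 1.001
finger_force: 0.0
```

Request:
servo_tool([
  [0,0,0,-20,-34,0,0],
  [0,0,0,-20,-34,0,0],
  [0,0,0,-20,-34,0,0],
  [0,0,0,-20,-34,0,0],
  [0,0,0,-20,-34,0,0],
  [0,0,0,-20,-34,0,0],
  [0,0,0,-20,-34,0,0],
  [0,0,0,-20,-34,0,0],
  [0,0,0,-20,-34,0,0],
  [0,0,0,-20,-34,0,0],
])

```text
time_s: 30.95
position: [0.5259, 0.3816, 0.1541]
tcp_rot: [-3.094, 0.54, -0.001]
ft_force: [0.3, 0.2, 0.7]
opening: 1.001
finger_force: 0.0
```

Request:
servo_tool([
  [0,0,0,0,0,0,0],
  [0,0,0,0,0,0,0],
  [0,0,0,0,0,15,0],
  [0,0,0,0,0,0,0],
])

```text
time_s: 31.35
position: [0.5257, 0.3784, 0.1368]
tcp_rot: [3.092, -0.542, -0.003]
ft_force: [0.8, -0.4, -1.5]
opening: 0.996
finger_force: 0.0
```

```bash
python3 chk.py
```

```text
[0.52570773 0.37839445 0.13676039] [ 8.64158868e-01  4.88942036e-01  2.13720111e-01 -7.37528310e-04
 -1.29870728e+00  3.59998757e-01]
scene redcap 104 [525. 380.] [31. 39.] 16 0.0835
scene bluecap 122 [606. -37.] [28. 35.] 65 0.0927
scene block 230 [ 497. -314.] [44. 48.] 69 0.056
scene pad 399 [ 505. -313.] [94. 83.] 85 0.0119
scene redspot 247 [494.   5.] [58. 59.] 21 0.0133
scene bluespot 51 [612. -44.] [57. 42.] 56 0.0127
side redcap 93 [523. 379.] [35. 29.] 71 0.0843
side bluecap 174 [603. -40.] [32. 32.] 56 0.0936
side block 582 [ 498. -315.] [47. 44.] 69 0.0567
side pad 1204 [ 492. -319.] [88. 95.] 58 0.0126
side redspot 413 [495.   3.] [59. 56.] 43 0.0139
side bluespot 81 [597. -46.] [41. 56.] 58 0.0139
```

View pics/chk.png

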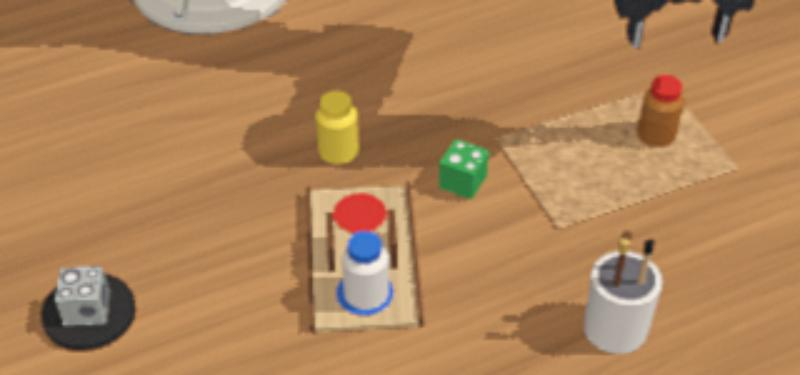

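The blue jar is upright on the blue spot, about 2 mm off centre. Now the red jar.

Request:
servo_tool([
  [0,0,0,0,-1,30,0],
  [0,0,0,0,0,35,0],
  [0,0,0,0,0,25,0],
  [0,0,0,0,0,15,0],
  [0,0,0,0,0,7,0],
  [0,0,0,0,0,0,0],
  [0,0,0,0,0,0,0],
])

```text
time_s: 32.15
position: [0.5275, 0.3813, 0.0276]
tcp_rot: [-3.093, 0.54, -0.002]
ft_force: [-0.1, 0.1, 0.9]
opening: 1.004
finger_force: 0.0
```

Request:
servo_tool([
  [0,0,0,0,0,0,60],
  [0,0,0,0,0,0,120],
  [0,0,0,0,0,0,255],
  [0,0,0,0,0,0,255],
  [0,0,0,0,0,0,255],
  [0,0,0,0,0,0,255],
  [0,0,0,0,0,0,255],
])

```text
time_s: 32.85
position: [0.5272, 0.3813, 0.0272]
tcp_rot: [-3.094, 0.539, -0.002]
ft_force: [-0.8, 0.0, 6.0]
opening: 0.543
finger_force: 62.2
```

Request:
servo_tool([
  [0,0,0,0,0,-10,255],
  [0,0,0,0,0,-25,255],
  [0,0,0,0,0,-30,255],
  [0,0,0,0,0,-25,255],
  [0,0,0,6,20,0,255],
  [0,0,0,10,38,0,255],
  [0,0,0,11,38,0,255],
  [0,0,0,11,38,0,255],
  [0,0,0,11,38,0,255],
  [0,0,0,11,38,0,255],
])

```text
time_s: 33.85
position: [0.5112, 0.1615, 0.1161]
tcp_rot: [3.095, -0.54, -0.001]
ft_force: [1.0, -0.1, -1.1]
opening: 0.549
finger_force: 61.9
```

Request:
servo_tool([
  [0,0,0,11,38,0,255],
  [0,0,0,11,38,0,255],
  [0,0,0,11,38,0,255],
  [0,0,0,6,28,0,255],
  [0,0,0,2,14,0,255],
  [0,0,0,0,0,0,255],
  [0,0,0,0,0,0,255],
  [0,0,0,0,0,30,255],
  [0,0,0,0,0,30,255],
  [0,0,0,0,0,0,255],
])

```text
time_s: 34.85
position: [0.4947, 0.0029, 0.0525]
tcp_rot: [3.092, -0.539, -0.012]
ft_force: [-1.2, -0.4, -1.8]
opening: 0.547
finger_force: 62.2
```

Request:
servo_tool([
  [0,0,0,0,0,4,255],
  [0,0,0,0,0,0,255],
  [0,0,0,0,0,0,255],
])

```text
time_s: 35.15
position: [0.4988, 0.0028, 0.0534]
tcp_rot: [-3.094, 0.539, -0.004]
ft_force: [0.4, 0.2, -1.9]
opening: 0.545
finger_force: 62.2
```

Contact expected at 0.036, about 17 mm to go; I'll stop just above and then creep.

Request:
servo_tool([
  [0,0,0,-1,0,6,255],
  [0,0,0,0,0,5,255],
  [0,0,0,0,0,3,255],
  [0,0,0,0,0,1,255],
  [0,0,0,0,0,1,255],
  [0,0,0,0,0,0,255],
  [0,0,0,0,0,0,255],
])

```text
time_s: 35.85
position: [0.4968, 0.0026, 0.0362]
tcp_rot: [3.095, -0.54, 0.0]
ft_force: [-1.0, 0.2, 0.2]
opening: 0.545
finger_force: 62.4
```

Request:
servo_tool([
  [0,0,0,0,0,0.5,255],
  [0,0,0,0,0,0.5,255],
  [0,0,0,0,0,0,255],
  [0,0,0,0,0,0,255],
])

```text
time_s: 36.25
position: [0.4968, 0.0026, 0.0362]
tcp_rot: [3.095, -0.54, 0.001]
ft_force: [-5.1, 0.6, 9.7]
opening: 0.543
finger_force: 63.5
```

Request:
servo_tool([
  [0,0,0,0,0,0,150],
  [0,0,0,0,0,0,60],
  [0,0,0,0,0,0,0],
  [0,0,0,0,0,0,0],
  [0,0,0,0,0,0,0],
  [0,0,0,0,0,-10,0],
  [0,0,0,0,0,-30,0],
  [0,0,0,0,0,-40,0],
  [0,0,0,0,0,-40,0],
  [0,0,0,0,0,-30,0],
])

```text
time_s: 37.25
position: [0.4974, 0.0026, 0.1887]
tcp_rot: [-3.094, 0.54, -0.005]
ft_force: [0.6, 1.0, -0.2]
opening: 1.002
finger_force: 0.0
```

Request:
servo_tool([
  [0,0,0,-30,0,-30,0],
  [0,0,0,-30,0,-20,0],
  [0,0,0,0,0,0,0],
  [0,0,0,0,0,0,0],
  [0,0,0,0,0,0,0],
])

```text
time_s: 37.75
position: [0.4402, 0.0229, 0.2345]
tcp_rot: [3.094, -0.54, -0.002]
ft_force: [0.3, -1.2, 0.3]
opening: 1.001
finger_force: 0.0
```

```bash
python3 chk.py
```

```text
[0.44023158 0.02290154 0.23454689] [ 4.09632355e-01  3.65920911e-02 -1.43706721e-01 -2.10111302e-04
 -1.39164483e+00  8.15516036e-01]
scene redcap 117 [496.   3.] [30. 38.] 66 0.0925
scene bluecap 123 [606. -37.] [28. 36.] 66 0.0923
scene block 233 [ 499. -314.] [45. 47.] 68 0.056
scene pad 398 [ 505. -313.] [93. 83.] 84 0.0115
scene redspot 68 [502.   2.] [60. 42.] 70 0.0135
scene bluespot 52 [611. -44.] [58. 38.] 56 0.0126
side redcap 186 [492.   1.] [34. 31.] 67 0.0932
side bluecap 177 [603. -40.] [33. 32.] 61 0.0936
side block 588 [ 498. -315.] [47. 44.] 69 0.0567
side pad 1214 [ 492. -319.] [88. 95.] 58 0.0125
side redspot 88 [491.  -6.] [41. 59.] 69 0.0141
side bluespot 83 [597. -47.] [40. 56.] 60 0.0138
```

View pics/chk.png

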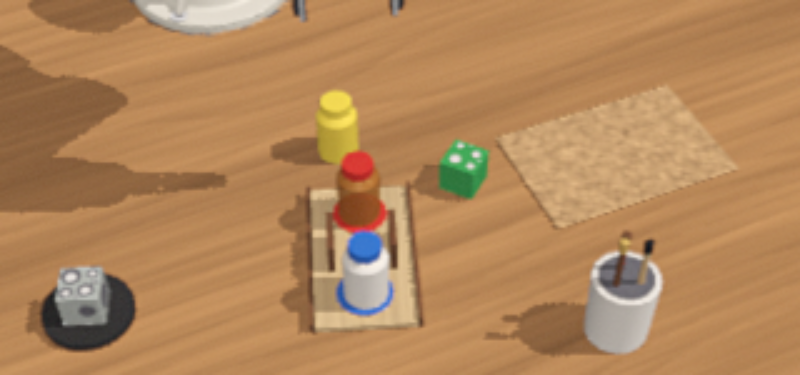

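Both jars are upright on their own spots, within about 2 mm. The block is centred on the pad and the arm is clear, so I'll hand it in.

```bash
python3 -c "
from workcell import robot
print(robot.sign_off())"
```

```text
the job is handed in; nothing more can be done
None
```

The job is handed in: by the last camera check the steel block sits dimples up within about 2 mm of the pad's centre, both jars stand upright within about 2 mm of their own spots' centres, and the arm is clear; the judge gave no verdict.

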